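Top up the paint caddy and hold it ready to carry

TASK

Two pockets of the plywood paint caddy are empty: take the two spare paint bottles standing on the desk and lower one, upright, into each empty pocket (not dropped) while the caddy stands on the desk. Then lift the full caddy straight up by its handle, about 10 cm clear of the desk and finish while still holding it there in the air, level and still. Do not tip the caddy or a bottle over, and leave the other things on the desk where they are.

Things in the scene. Friction and masses are not known exactly. Their poses are not given: they have to be found in the camera images.
- caddy: loose plywood paint caddy, 0.3 kg empty, 0.75 kg full. Base 128 mm (its x) by 162 mm (its y), walls 50 mm high; origin at the centre of its underside, z up. Two rows (along y) of three square pockets 46 mm wide, floor 5 mm above the underside; between the rows a 12 mm slot (not a pocket) with two uprights at y = +-69 mm for the handle. Full, it balances at the handle's middle
- handle (a point): middle of the caddy's handle: a round wooden bar, 14 mm diameter, along the caddy's y axis; this point is on the bar's axis, 139 mm above the caddy's underside. 126 mm free between the uprights. The caps of bottles in the caddy end at 115 mm and stand 35 mm (centre) to either side, so fingertips must stay above them when gripping the bar
- pocket0 (a point): centre of the floor of a caddy pocket, at x = -35, y = -52, z = 5 mm in the caddy's frame; pocket 46 x 46 mm, walls up to 45 mm above this floor; may be empty or hold a bottle
- pocket1 (a point): centre of the floor of a caddy pocket, at x = -35, y = +0, z = 5 mm in the caddy's frame; pocket 46 x 46 mm, walls up to 45 mm above this floor; may be empty or hold a bottle
- pocket2 (a point): centre of the floor of a caddy pocket, at x = -35, y = +52, z = 5 mm in the caddy's frame; pocket 46 x 46 mm, walls up to 45 mm above this floor; may be empty or hold a bottle
- pocket3 (a point): centre of the floor of a caddy pocket, at x = +35, y = -52, z = 5 mm in the caddy's frame; pocket 46 x 46 mm, walls up to 45 mm above this floor; may be empty or hold a bottle
- pocket4 (a point): centre of the floor of a caddy pocket, at x = +35, y = +0, z = 5 mm in the caddy's frame; pocket 46 x 46 mm, walls up to 45 mm above this floor; may be empty or hold a bottle
- pocket5 (a point): centre of the floor of a caddy pocket, at x = +35, y = +52, z = 5 mm in the caddy's frame; pocket 46 x 46 mm, walls up to 45 mm above this floor; may be empty or hold a bottle
- paint0: a 60 ml paint bottle, 75 g; six alike: four start in pockets, two stand on the desk as spares. Body 36 mm diameter up to 74 mm, shoulder 33 mm up to 84 mm, black cap 24 mm diameter from 84 to 110 mm to lift it by; origin: centre of the underside, z up. In the caddy, caps are 52 mm apart along a row (caddy y): fingers straddling a cap along the row fit between; across it the handle is in the way
- paint1: a 60 ml paint bottle, 75 g; six alike: four start in pockets, two stand on the desk as spares. Body 36 mm diameter up to 74 mm, shoulder 33 mm up to 84 mm, black cap 24 mm diameter from 84 to 110 mm to lift it by; origin: centre of the underside, z up. In the caddy, caps are 52 mm apart along a row (caddy y): fingers straddling a cap along the row fit between; across it the handle is in the way
- paint2: a 60 ml paint bottle, 75 g; six alike: four start in pockets, two stand on the desk as spares. Body 36 mm diameter up to 74 mm, shoulder 33 mm up to 84 mm, black cap 24 mm diameter from 84 to 110 mm to lift it by; origin: centre of the underside, z up. In the caddy, caps are 52 mm apart along a row (caddy y): fingers straddling a cap along the row fit between; across it the handle is in the way
- paint3: a 60 ml paint bottle, 75 g; six alike: four start in pockets, two stand on the desk as spares. Body 36 mm diameter up to 74 mm, shoulder 33 mm up to 84 mm, black cap 24 mm diameter from 84 to 110 mm to lift it by; origin: centre of the underside, z up. In the caddy, caps are 52 mm apart along a row (caddy y): fingers straddling a cap along the row fit between; across it the handle is in the way
- paint4: a 60 ml paint bottle, 75 g; six alike: four start in pockets, two stand on the desk as spares. Body 36 mm diameter up to 74 mm, shoulder 33 mm up to 84 mm, black cap 24 mm diameter from 84 to 110 mm to lift it by; origin: centre of the underside, z up. In the caddy, caps are 52 mm apart along a row (caddy y): fingers straddling a cap along the row fit between; across it the handle is in the way
- paint5: a 60 ml paint bottle, 75 g; six alike: four start in pockets, two stand on the desk as spares. Body 36 mm diameter up to 74 mm, shoulder 33 mm up to 84 mm, black cap 24 mm diameter from 84 to 110 mm to lift it by; origin: centre of the underside, z up. In the caddy, caps are 52 mm apart along a row (caddy y): fingers straddling a cap along the row fit between; across it the handle is in the way
- glue_bottle: bystander: a taller round glue bottle, 42 mm diameter, 138 mm high, with a long cone nozzle; origin at the centre of its underside
- gesso_jar: bystander: a squat round jar, 58 mm diameter, 62 mm high; origin at the centre of its underside
- tape_roll: bystander: a roll of tape lying flat, 96 mm diameter, 25 mm high; origin at the centre of its underside
- stamp: bystander: a wooden stamp, block 42 x 70 mm with a knob, 58 mm high; origin at the centre of its underside
- ink_pad: bystander: a closed ink pad, 68 x 98 x 20 mm; origin at the centre of its underside
- brush: bystander: a paint brush lying on the desk, 180 mm long along its own x; origin under its middle
- brush_pot: bystander: a white pot of brushes, 80 mm diameter, pot 100 mm and brush tips up to about 170 mm high; origin at the centre of its underside
Mind the look-alikes: they are no part of the job. Leave any blue look-alike of the paint4 alone. Leave any turquoise look-alike of the caddy alone.

How it is judged:
By the outcome, as a careful person would: the job done as asked, in the order asked, and still so for the second after the job is handed in, while the arm keeps its last pose, push and grip.
It also fails if it takes over 72 s, if anything falls off the work surface, if the arm or the gripper's body presses on something with over 40 N, if the wrist force passes 120 N, or if a joint passes its speed limit or range.

ROBOT

A 6-joint arm with a two-finger parallel gripper is mounted at the origin on the work surface. World frame = base frame: x ahead of the robot, y to its left, z up, the work surface at z = 0. Lengths are in m, angles in degrees, forces in N, time in s.
With the tool pointing down it reaches from about 0.275 to 0.775 m from the base axis. Payload 14.6 kg.
Tool frame: the origin (TCP) lies between the finger pads, 19 mm behind the fingertips; this is the grasp point; z points along the fingers, y is the line along which they close (so a half turn about z gives the same grasp; the last joint's range is limited). The gripper opens to 85 mm and grips with 20 to 120 N. Pads are 22 mm wide; open, the fingers measure 114 mm over their backs; the gripper's body (76 mm by 85 mm) begins 54 mm behind the grasp point. The pads swing forward as they close: fully open they stand 13 mm farther back than shut.
Start: joints at [-77.71, 15.075, -2.767, 72.158, 0, 81.102], TCP at [0.19, -0.49, 0.25] pointing down, gripper open.
Joint ranges: [-151.79, 151.79], [-50.71, 97.33], [-67.44, 78.34], [-121.81, 120.89], [-77.56, 73.72], [-180, 180]. Speed limits (degrees/s): [108.29, 108.29, 147.25, 159.86, 180, 180].

INTERFACE

Orientations are given as a 3x3 rotation matrix whose columns are the frame's x, y, z axes.
In Python, from rig import read_state, capture, camera_model, close_job gives the robot as it stands.
- The arm moves only by the tool step_arm, never from a script. Its argument "commands" is a list that holds one entry, the list of rows, each a list of 4 numbers: the shift along the world's x, y, z in mm, then the turn about the world's z in degrees. In form: [[[x, y, z, spin], ...]]. A call has 1 to 20 rows; each row shifts and turns the commanded pose from where the row before left it; what a row does not reach is not made up. A row lasts 1/10 s, in which the tool goes at most 50 mm and 8.59 degrees, less where a joint would pass 70% of its speed; a pose out of reach is approached as far as the arm can. A call with a gripper value outside its range is refused whole. "gripper" is the opening in per cent of the stroke, from 0 (shut) to 100 (fully open), set as the call begins (left out, the last holds). The fingers move at their own pace and stop on an object; "grip_force" is the grip in N (left out, the last holds). Time passes only in rows, so rows that do not move let the fingers close. It gives the time, the measured TCP pose, the force, the opening and the grip force at its end, in the units of the state.
- read_state(): the state, without advancing time (a new reading comes with each control period).
- capture(name): name is "side" or "top"; returns the picture (480x640x3 uint8, red, green, blue); there is no depth.
- camera_model(name): a dict with "vertical_fov" (degrees; the focal length in pixels is half the picture's height over the tangent of half this angle, whatever the lens; pixels are square), "cx", "cy" (the principal point, pixels), "world_from_camera" (4x4, takes a point from camera to world coordinates). Camera axes: x right, y down, z forward; pixel columns grow to the right and rows downward; lengths in m; the calibration is good to about 2 mm. A picture is of the moment at which its call begins. camera_model takes no time and is no camera call.
- close_job(): hands the job in; it is judged then, once.
The state is a dict: "time": time; "joint_pos": joint angles; "qvel": joint speeds; "tau": joint torques, N m; "eef_pos": TCP position; "ee_rot": TCP orientation; "ft_force": force on the tool from outside, world axes, zero at the start; "moment": the same for the moment, N m; "width": opening from 0.0 (shut) to 1.0 (fully open); "grip_force": force on a finger pad.
Only numpy, scipy, OpenCV 4.12 (cv2) and the standard library are available. Lean on these libraries where they do the work, as an engineer would, in place of code of your own. Each camera call takes 0.05 s, during which the arm holds its last target. There are 200 camera calls.

## Working session

There is one attempt and no reset: what is moved stays moved. The work goes in short steps, Python scripts to look and compute and a tool call to move; the robot and the scene stay as the last step left them, time stands still between calls to the robot, and variables do not carry over. Pictures are saved under pics/ and viewed, at most 10 in all, crops included, and the job is handed in when it is done.

Besides the shell and the picture viewer there is one more tool, called after "Call:" by a JSON object that holds its "op" and its "data", one argument or row to a line. step_arm: Moves the arm, as the interface text tells. Its arguments: {"type":"object","properties":{"commands":{"type":"array","items":{"type":"array","items":{"type":"array","items":{"type":"number"}}}},"gripper":{"type":"number"},"grip_force":{"type":"number"}},"required":["commands"]}

```bash
mkdir -p pics
cat > h.py <<'E'
import numpy as np,cv2
from rig import read_state,capture,camera_model,close_job
def K(n):
    m=camera_model(n);f=240/np.tan(np.radians(m["vertical_fov"]/2));return f,m["cx"],m["cy"],np.array(m["world_from_camera"])
def ray(n,u,v):
    f,cx,cy,T=K(n);d=T[:3,:3]@np.array([(u-cx)/f,(v-cy)/f,1]);return T[:3,3],d
def onz(n,u,v,z):
    o,d=ray(n,u,v);return o+d*(z-o[2])/d[2]
def proj(n,p):
    f,cx,cy,T=K(n);q=T[:3,:3].T@(np.array(p)-T[:3,3]);return np.array([cx+f*q[0]/q[2],cy+f*q[1]/q[2]])
def snap(n,fn):
    im=capture(n);cv2.imwrite("pics/"+fn,im[:,:,::-1]);return im
E
python3 - <<'E'
from h import *
for n in("top","side"):
    snap(n,n+"0.png");print(n,K(n),camera_model(n).keys())
E
```

```text
top (np.float64(597.2246306226239), 326.03273288537207, 239.9263665782542, array([[ 0.02035541, -0.99605371,  0.08638675,  0.39361646],
       [-0.99962772, -0.02184607, -0.01634542,  0.12212588],
       [ 0.01816813, -0.08602187, -0.99612758,  1.60217237],
       [ 0.        ,  0.        ,  0.        ,  1.        ]])) dict_keys(['vertical_fov', 'cx', 'cy', 'world_from_camera'])
side (np.float64(588.8800310869246), 313.77557246680533, 221.43683326642085, array([[ 9.79595656e-01, -1.31865455e-01,  1.51670213e-01,
         2.86573142e-01],
       [-2.00977145e-01, -6.45481939e-01,  7.36859046e-01,
        -1.09963010e+00],
       [ 7.34129465e-04, -7.52306167e-01, -6.58813245e-01,
         1.18625536e+00],
       [ 0.00000000e+00,  0.00000000e+00,  0.00000000e+00,
         1.00000000e+00]])) dict_keys(['vertical_fov', 'cx', 'cy', 'world_from_camera'])
```

View pics/top0.png

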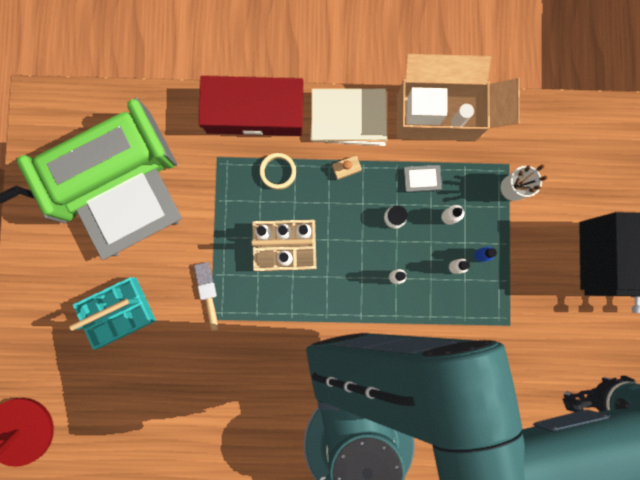

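View pics/side0.png

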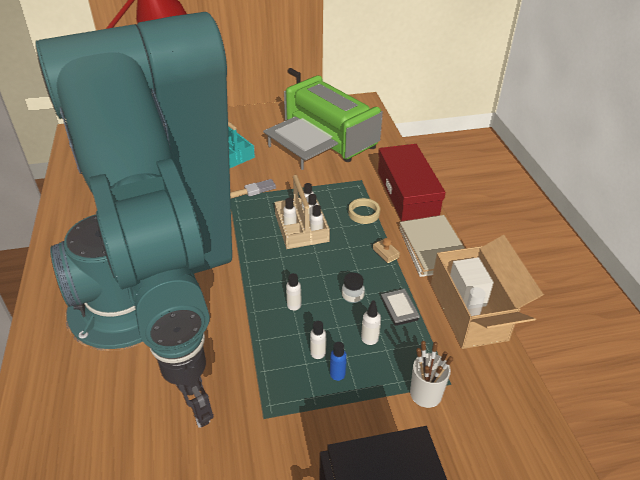

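Run:
```python
from h import *
t=cv2.imread("pics/top0.png");s=cv2.imread("pics/side0.png")
r=lambda im,x,y,w,h:cv2.resize(im[y:y+h,x:x+w],(400,300),interpolation=cv2.INTER_CUBIC)
cv2.imwrite("pics/m0.png",np.vstack([np.hstack([r(t,380,190,120,90),r(t,236,206,96,72)]),np.hstack([r(s,270,260,160,120),r(s,262,175,96,72)])]))
```

```text
(no output)
```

View pics/m0.png

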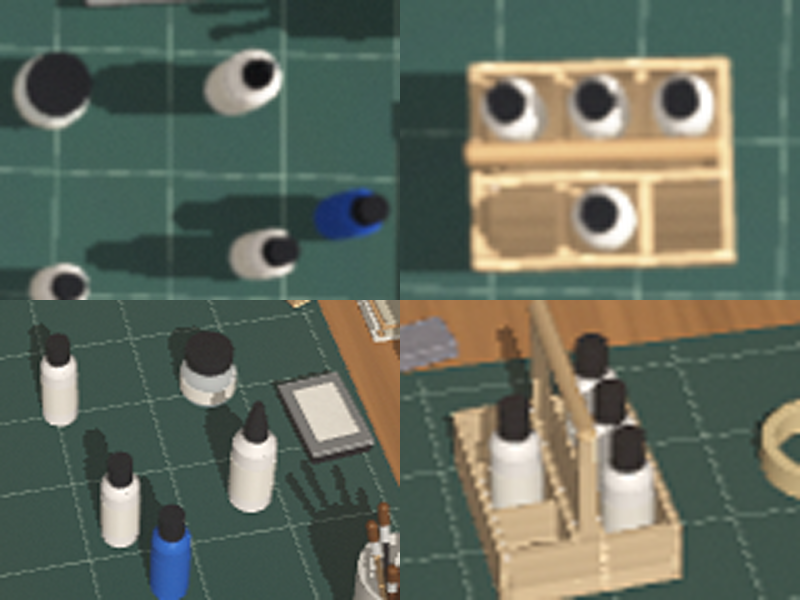

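The three white candidates in the top view are (400,276), (463,265) and (453,214). The last has a cone nozzle, so it's the glue bottle. The first two have short black caps and match paint bottles, so they're the spares. (485,254) is the blue look-alike. The wooden caddy is at (284,245), and its two empty pockets are in the near row, at about (265,259) and (304,258).

Run:
```python
from h import *
t=cv2.imread("pics/top0.png");s=cv2.imread("pics/side0.png")
def dark(im,x,y,r=9):
    c=im[y-r:y+r+1,x-r:x+r+1].max(2);m=(c<45).astype(np.uint8)
    n,l,st,ce=cv2.connectedComponentsWithStats(m);k=1+np.argmax(st[1:,4]);return ce[k]+[x-r,y-r],st[k]
def tri(a,b):
    o1,d1=ray("top",*a);o2,d2=ray("side",*b)
    A=np.stack([d1,-d2],1);k=np.linalg.lstsq(A,o2-o1,rcond=None)[0];p=o1+k[0]*d1;q=o2+k[1]*d2;return (p+q)/2,np.linalg.norm(p-q)
for T,S in (((400,276),(293,280)),((464,265),(318,327)),((285,256),(290,203))):
    a,sa=dark(t,*T);b,sb=dark(s,*S);print(a,sa[2:],b,sb[2:],tri(a,b),onz("top",*a,.105))
f=lambda x,y:onz("top",236+(x-400)/4.1667,206+y/4.1667,.05).round(4)
C=np.array([f(*p) for p in((470,63),(730,57),(736,264),(474,270))]);print(C,C.mean(0))
for e in ((0,1),(3,2),(0,3),(1,2)):
    d=C[e[1]]-C[e[0]];print(np.linalg.norm(d),np.degrees(np.arctan2(d[1],d[0])))
g=lambda x,y:onz("top",236+(x-400)/4.1667,206+y/4.1667,.139).round(4)
print(g(468,154),g(718,151))
for q in((525,218),(692,214)): print(onz("top",236+(q[0]-400)/4.1667,206+q[1]/4.1667,.005))
```

```text
[397.5        275.92857143] [ 4  7 14] [292.  284.8] [5 2 5] (array([ 0.43799266, -0.08751632,  0.07675971]), np.float64(0.0008845738459973742)) [ 0.43673916 -0.0835882   0.105     ]
[463.25490196 264.92156863] [10  7 51] [314. 330.] [3 7 9] (array([ 0.46519946, -0.25206362,  0.09191362]), np.float64(0.006675814557290639)) [ 0.46787198 -0.2492381   0.105     ]
[281.5 254.5] [2 2 2] [292. 202.] [1 1 1] (array([0.48780264, 0.2082209 , 0.10331935]), np.float64(0.006775892702738866)) [0.48432762 0.20848879 0.105     ]
[[0.5733 0.2888 0.05  ]
 [0.5808 0.1261 0.05  ]
 [0.451  0.1195 0.05  ]
 [0.4438 0.2823 0.05  ]] [0.512225 0.204175 0.05    ]
0.16287277243296377 -87.36069847529471
0.1629591359820001 -87.46768448261525
0.12966302479889946 -177.12656150240647
0.12996768829212896 -177.08916217383225
[0.5091 0.2788 0.139 ] [0.5141 0.1317 0.139 ]
[0.47927601 0.25535236 0.005     ]
[0.48413497 0.14836243 0.005     ]
```

```bash
cat >> h.py <<'E'
def dark(im,x,y,r=11):
    c=im[y-r:y+r+1,x-r:x+r+1].astype(int);m=((c.max(2)-c.min(2)<16)&(c.max(2)<75)).astype(np.uint8)
    n,l,st,ce=cv2.connectedComponentsWithStats(m);k=1+np.argmax(st[1:,4]);return ce[k]+[x-r,y-r],st[k][2:]
def tri(a,b):
    o1,d1=ray("top",*a);o2,d2=ray("side",*b)
    A=np.stack([d1,-d2],1);k=np.linalg.lstsq(A,o2-o1,rcond=None)[0];p=o1+k[0]*d1;q=o2+k[1]*d2;return ((p+q)/2).round(4),np.linalg.norm(p-q).round(4)
E
python3 - <<'E'
from h import *
t=cv2.imread("pics/top0.png");s=cv2.imread("pics/side0.png")
for T,S in (((400,276),(293,280)),((464,265),(318,327)),((284,257),(289,203)),((262,230),(308,188)),((283,230),(313,198)),((303,230),(317,211))):
    a,sa=dark(t,*T);b,sb=dark(s,*S);print(a,sa,b,sb,tri(a,b),onz("top",*a,.105))
print(read_state()["ee_rot"].round(3) if hasattr(read_state()["ee_rot"],'round') else read_state()["ee_rot"])
E
```

```text
[399.89473684 275.68421053] [ 9  8 57] [288.72272727 278.93181818] [ 16  23 220] (array([ 0.434 , -0.0896,  0.1022]), np.float64(0.0072)) [ 0.4374769  -0.08960396  0.105     ]
[463.92207792 264.83116883] [11 10 77] [313.71966527 326.20502092] [ 16  23 239] (array([ 0.4648, -0.2507,  0.1043]), np.float64(0.0067)) [ 0.46813541 -0.25092499  0.105     ]
[283.16 256.64] [ 8  8 50] [289.31683168 200.46534653] [  9  17 101] (array([0.4806, 0.2035, 0.1142]), np.float64(0.0043)) [0.47904454 0.20418876 0.105     ]
[260.92727273 230.14545455] [ 9  9 55] [307.52173913 188.14492754] [ 8 11 69] (array([0.5461, 0.2617, 0.1044]), np.float64(0.003)) [0.5445511  0.26180167 0.105     ]
[282.19230769 229.59615385] [ 8  8 52] [312.2027027  198.86486486] [ 8 11 74] (array([0.549 , 0.2082, 0.1052]), np.float64(0.0039)) [0.54712778 0.20842914 0.105     ]
[302.57407407 229.25925926] [ 8  9 54] [316.2739726  210.17808219] [ 8 11 73] (array([0.5508, 0.157 , 0.1041]), np.float64(0.0032)) [0.54912104 0.15718902 0.105     ]
[[ 0.932  0.361 -0.   ]
 [ 0.361 -0.932  0.001]
 [ 0.    -0.001 -1.   ]]
```

Call:
{"op": "step_arm", "data": {
  "commands": [
    [[12.4, 20, 0, 8.06], [12.4, 20, 0, 8.06], [12.4, 20, 0, 8.06], [12.4, 20, 0, 8.06], [12.4, 20, 0, 8.06], [12.4, 20, 0, 8.06], [12.4, 20, 0, 8.06], [12.4, 20, 0, 8.06], [12.4, 20, 0, 8.06], [12.4, 20, 0, 8.06], [12.4, 20, 0, 8.06], [12.4, 20, 0, 8.06], [12.4, 20, 0, 8.06], [12.4, 20, 0, 8.06], [12.4, 20, 0, 8.06], [12.4, 20, 0, 8.06], [12.4, 20, 0, 8.06], [12.4, 20, 0, 8.06], [12.4, 20, 0, 8.06], [12.4, 20, 0, 8.06]]
  ],
  "gripper": 48,
  "grip_force": 30
}}

```text
time: 2.1
eef_pos: [0.438, -0.0885, 0.2498]
ee_rot: [[-0.999, -0.048, -0.0], [-0.048, 0.999, 0.0], [0.0, 0.0, -1.0]]
ft_force: [0.1, -1.1, -0.0]
width: 0.481
grip_force: 0.0
```

Call:
{"op": "step_arm", "data": {
  "commands": [
    [[0, -0.5, -20, 0], [0, 0, -25, 0], [0, 0, -25, 0], [0, 0, -25, 0], [0, 0, -20, 0], [0, 0, 0, 0], [0, 0, 0, 0]]
  ]
}}

```text
time: 2.8
eef_pos: [0.4377, -0.09, 0.1354]
ee_rot: [[-0.999, -0.042, -0.0], [-0.042, 0.999, 0.0], [0.0, 0.0, -1.0]]
ft_force: [-0.5, 0.9, -0.2]
width: 0.478
grip_force: 0.0
```

Run:
```python
from h import *
s=snap("side","s1.png");t=snap("top","t1.png")
print(read_state()["eef_pos"])
r=lambda im,x,y,w,h:cv2.resize(im[y:y+h,x:x+w,::-1],(400,400),interpolation=cv2.INTER_CUBIC)
cv2.imwrite("pics/m1.png",np.hstack([r(s,243,225,100,100),r(t,350,226,100,100)]))
```

```text
[ 0.43825695 -0.09023249  0.13598911]
```

View pics/m1.png

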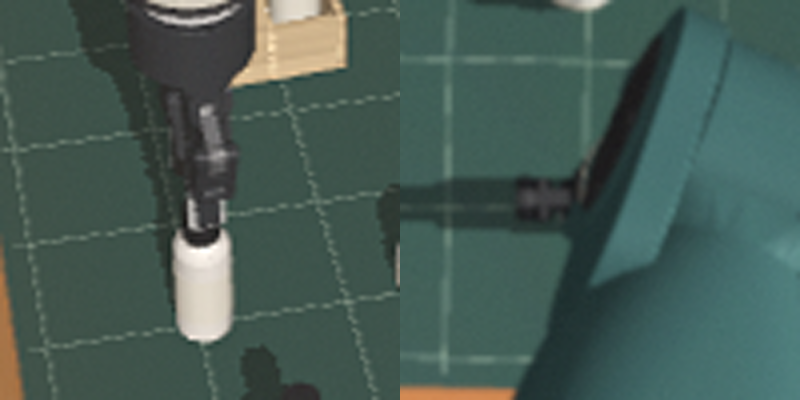

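The side crop shows the gripper right over spare A. Body and cap are at column 294 and the fingers sit over the cap, so I'll go down and grip.

Run:
```python
from h import *
s=cv2.imread("pics/side0.png")
# white bodies: column centre of body in side view
for (x0,y0,x1,y1),P in (((278,290,308,302),(.4375,-.09,.03)),((303,340,333,350),(.468,-.251,.03))):
    c=s[y0:y1,x0:x1].min(2)>120; u=np.argwhere(c)[:,1]; print(u.min()+x0,u.max()+x0,proj("side",P))
print(onz("top",488.5,251.5,.105))
```

```text
287 300 [292.23517233 297.81390146]
311 325 [316.40687939 345.55702889]
[ 0.5031263  -0.31322651  0.105     ]
```

Call:
{"op": "step_arm", "data": {
  "commands": [
    [[0, 0, -15, 0], [0, 0, -15, 0], [0, 0, 0, 0], [0, 0, 0, 0]]
  ]
}}

```text
time: 3.3
eef_pos: [0.4381, -0.0901, 0.1058]
ee_rot: [[-0.999, -0.042, 0.001], [-0.042, 0.999, -0.0], [-0.001, -0.0, -1.0]]
ft_force: [0.1, 0.1, 1.5]
width: 0.481
grip_force: 0.0
```

Call:
{"op": "step_arm", "data": {
  "commands": [
    [[1.5, 0, 0, 0], [0, 0, 0, 0], [0, 0, 0, 0], [0, 0, 0, 0], [0, 0, 0, 0], [0, 0, 0, 0]]
  ],
  "gripper": 15
}}

```text
time: 3.9
eef_pos: [0.4401, -0.0903, 0.106]
ee_rot: [[-0.999, -0.042, 0.002], [-0.042, 0.999, -0.001], [-0.002, -0.001, -1.0]]
ft_force: [0.1, 0.0, 5.9]
width: 0.268
grip_force: 29.1
```

Call:
{"op": "step_arm", "data": {
  "commands": [
    [[0, 0, 5, 0], [0, 0, 10, 0], [0, 0, 20, 0], [0, 0, 25, 0], [0, 0, 30, 0], [0, 0, 30, 0], [0, 0, 20, 0], [0, 0, 10, 0], [0, 0, 0, 0], [0, 0, 0, 0]]
  ]
}}

```text
time: 4.9
eef_pos: [0.439, -0.0899, 0.2544]
ee_rot: [[-0.999, -0.042, -0.001], [-0.042, 0.999, 0.0], [0.001, 0.0, -1.0]]
ft_force: [-0.1, 0.3, -0.7]
width: 0.264
grip_force: 29.6
```

Call:
{"op": "step_arm", "data": {
  "commands": [
    [[1, 10, 0, 0], [2, 20, 0, 0], [3, 25, 0, 0], [3, 30, 0, 0], [3, 30, 0, 0], [3, 30, 0, 0], [3, 30, 0, 0], [3, 30, 0, 0], [3, 30, 0, 0], [3, 30, 0, 0], [3, 30, 0, 0], [3, 25, 0, 0], [2, 15, 0, 0], [1, 10, 0, 0], [0, 0, 0, 0], [0, 0, 0, 0]]
  ]
}}

```text
time: 6.5
eef_pos: [0.4751, 0.2544, 0.2549]
ee_rot: [[-0.999, -0.041, -0.0], [-0.041, 0.999, -0.0], [0.0, -0.0, -1.0]]
ft_force: [-0.0, -0.3, -0.3]
width: 0.268
grip_force: 29.6
```

Run:
```python
from h import *
s=snap("side","s2.png");t=snap("top","t2.png");st=read_state();print(st["eef_pos"],st["ft_force"])
r=lambda im,x,y,w,h:cv2.resize(im[y:y+h,x:x+w,::-1],(400,480),interpolation=cv2.INTER_CUBIC)
cv2.imwrite("pics/m2.png",np.hstack([r(s,230,110,125,150),r(t,230,170,125,150)]))
```

```text
[0.47519665 0.25416299 0.25503277] [ 0.47633612 -0.97523038 -0.82920373]
```

View pics/m2.png

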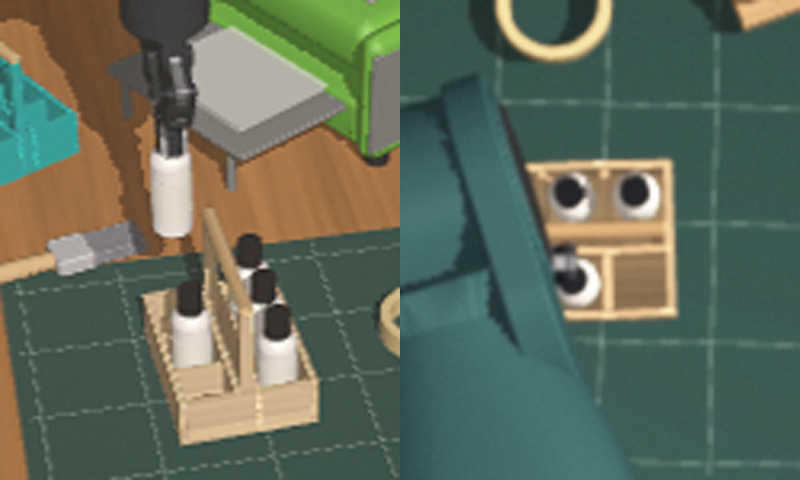

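Run:
```python
from h import *
s=cv2.imread("pics/s2.png")
for y0 in (162,168,174):
    u=np.argwhere(s[y0,270:300].min(1)>110)[:,0]+270;print(u.min(),u.max())
print(proj("side",(.4752,.2542,.18)),proj("side",(.4752,.2542,.15)))
c=np.cos(np.radians(2.5));sn=np.sin(np.radians(2.5))
w=lambda x,y,z:(.512+c*x-sn*y,.204+sn*x+c*y,z)
for p in((-.064,-.081,0),(.064,-.081,0),(-.064,-.081,.05),(.064,-.081,.05),(-.064,.081,.05)):print(proj("side",w(*p)))
print([230+x/3.2 for x in(180,318,175,317,143)],[110+x/3.2 for x in(443,422,413,380,296)])
```

```text
277 289
277 289
278 290
[283.0788346  172.02404235] [283.42627251 180.37282907]
[284.63561889 250.17659058]
[327.31585847 242.81493731]
[284.07462311 237.4985568 ]
[327.59158669 230.16965969]
[273.06174137 202.3899559 ]
[286.25, 329.375, 284.6875, 329.0625, 274.6875] [248.4375, 241.875, 239.0625, 228.75, 202.5]
```

Call:
{"op": "step_arm", "data": {
  "commands": [
    [[2.3, 0, -10, 0], [0, 0, -20, 0], [0, 0, -25, 0], [0, 0, -20, 0], [0, 0, -10, 0], [0, 0, -10, 0], [0, 0, -10, 0], [0, 0, -10, 0], [0, 0, -10, 0], [0, 0, -7, 0], [0, 0, 0, 0]]
  ]
}}

```text
time: 7.7
eef_pos: [0.4771, 0.2549, 0.1221]
ee_rot: [[-0.999, -0.042, -0.001], [-0.042, 0.999, -0.0], [0.001, -0.0, -1.0]]
ft_force: [0.1, -1.1, -0.9]
width: 0.271
grip_force: 29.6
```

No contact; bottle is inside the pocket walls.

Call:
{"op": "step_arm", "data": {
  "commands": [
    [[0, 0, -4, 0], [0, 0, -3, 0], [0, 0, -2, 0], [0, 0, -1, 0], [0, 0, 0, 0]]
  ]
}}

```text
time: 8.2
eef_pos: [0.4775, 0.255, 0.1129]
ee_rot: [[-0.999, -0.042, -0.0], [-0.042, 0.999, -0.0], [0.0, -0.0, -1.0]]
ft_force: [-0.5, 0.1, -0.8]
width: 0.267
grip_force: 29.6
```

Call:
{"op": "step_arm", "data": {
  "commands": [
    [[0, 0, -1, 0], [0, 0, 0, 0], [0, 0, 0, 0]]
  ]
}}

```text
time: 8.5
eef_pos: [0.4775, 0.255, 0.112]
ee_rot: [[-0.999, -0.042, 0.0], [-0.042, 0.999, -0.0], [-0.0, -0.0, -1.0]]
ft_force: [-0.1, 0.1, -0.6]
width: 0.27
grip_force: 29.6
```

Call:
{"op": "step_arm", "data": {
  "commands": [
    [[0, 0, -1, 0], [0, 0, 0, 0], [0, 0, 0, 0]]
  ]
}}

```text
time: 8.8
eef_pos: [0.4776, 0.255, 0.1111]
ee_rot: [[-0.999, -0.042, 0.0], [-0.042, 0.999, 0.0], [-0.0, 0.0, -1.0]]
ft_force: [0.0, -0.6, 1.1]
width: 0.27
grip_force: 29.8
```

Call:
{"op": "step_arm", "data": {
  "commands": [
    [[0, 0, -0.4, 0], [0, 0, 0, 0]]
  ]
}}

```text
time: 9.0
eef_pos: [0.4778, 0.2551, 0.111]
ee_rot: [[-0.999, -0.042, 0.001], [-0.042, 0.999, 0.0], [-0.001, 0.0, -1.0]]
ft_force: [-1.8, -0.8, 7.5]
width: 0.271
grip_force: 30.4
```

Call:
{"op": "step_arm", "data": {
  "commands": [
    [[0, 0, 0, 0], [0, 0, 0, 0], [0, 0, 0, 0], [0, 0, 4, 0], [0, 0, 10, 0], [0, 0, 20, 0], [0, 0, 30, 0], [0, 0, 35, 0], [0, 0, 35, 0]]
  ],
  "gripper": 42
}}

```text
time: 9.9
eef_pos: [0.4772, 0.2549, 0.2468]
ee_rot: [[-0.999, -0.042, 0.0], [-0.042, 0.999, 0.0], [-0.0, 0.0, -1.0]]
ft_force: [0.5, -0.4, -0.2]
width: 0.421
grip_force: 0.0
```

Call:
{"op": "step_arm", "data": {
  "commands": [
    [[0, -10, 0, 0], [0, -20, 0, 0], [-0.5, -30, 0, 0], [-0.5, -30, 0, 0], [-0.5, -30, 0, 0], [-0.5, -30, 0, 0], [-0.5, -30, 0, 0], [-0.5, -30, 0, 0], [-0.5, -30, 0, 0], [-0.5, -30, 0, 0], [-0.5, -30, 0, 0], [-0.5, -30, 0, 0], [-0.5, -30, 0, 0], [-0.5, -30, 0, 0], [-0.5, -30, 0, 0], [-0.5, -30, 0, 0], [-0.5, -30, 0, 0], [-0.5, -15, 0, 0], [0, -11, 0, 0], [0, 0, 0, 0]]
  ],
  "gripper": 48
}}

```text
time: 11.9
eef_pos: [0.4694, -0.2516, 0.2444]
ee_rot: [[-0.999, -0.041, -0.0], [-0.041, 0.999, 0.0], [0.0, 0.0, -1.0]]
ft_force: [-0.1, -0.5, 0.0]
width: 0.48
grip_force: 0.0
```

Call:
{"op": "step_arm", "data": {
  "commands": [
    [[0, 0, -20, 0], [0, 0, -25, 0], [0, 0, -30, 0], [0, 0, -25, 0], [0, 0, -12, 0], [0, 0, 0, 0], [0, 0, 0, 0]]
  ]
}}

```text
time: 12.6
eef_pos: [0.4698, -0.2503, 0.1332]
ee_rot: [[-0.999, -0.042, 0.0], [-0.042, 0.999, -0.0], [-0.0, -0.0, -1.0]]
ft_force: [0.6, 0.8, 0.7]
width: 0.478
grip_force: 0.0
```

Run:
```python
from h import *
s=snap("side","s3.png");t=snap("top","t3.png");st=read_state();print(st["eef_pos"],st["ft_force"])
r=lambda im,x,y,w,h:cv2.resize(im[y:y+h,x:x+w,::-1],(400,480),interpolation=cv2.INTER_CUBIC)
cv2.imwrite("pics/m3.png",np.hstack([r(s,255,250,125,150),r(s,235,140,125,150)]))
```

```text
[ 0.47003365 -0.25089128  0.13361503] [ 0.16948631  0.45596863 -0.14314113]
```

View pics/m3.png

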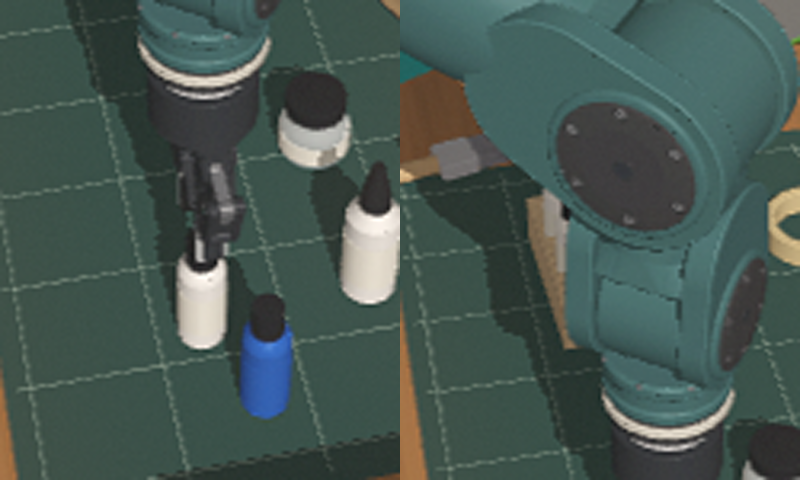

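Run:
```python
from h import *
s=cv2.imread("pics/s3.png")
for z in(.115,.1,.03,0.02):print(z,proj("side",(.47,-.251,z)))
for y0 in (335,340,345,350):
    u=np.argwhere(s[y0,305:335].min(1)>110)[:,0]+305;print(y0,u.min(),u.max())
s=cv2.imread("pics/s1.png")
for z in(.115,.1,.03):print(z,proj("side",(.4382,-.0902,z)))
for y0 in (285,290,295,300):
    u=np.argwhere(s[y0,278:310].min(1)>110)[:,0]+278;print(y0,u.min(),u.max())
```

```text
0.115 [317.39078523 322.81885268]
0.1 [317.35994686 326.9417881 ]
0.03 [317.22173025 345.42065396]
0.02 [317.20271713 347.96261349]
335 311 325
340 311 325
345 311 325
350 311 325
0.115 [291.73067134 275.16312619]
0.1 [291.87325165 279.28762306]
0.03 [292.51425029 297.83013383]
285 286 300
290 286 300
295 287 300
300 287 300
```

Call:
{"op": "step_arm", "data": {
  "commands": [
    [[1.5, 0, -10, 0], [0, 0, -12, 0], [0, 0, -5, 0], [0, 0, 0, 0], [0, 0, 0, 0]]
  ]
}}

```text
time: 13.2
eef_pos: [0.4712, -0.2511, 0.1058]
ee_rot: [[-0.999, -0.042, 0.0], [-0.042, 0.999, -0.0], [-0.0, -0.0, -1.0]]
ft_force: [-0.1, 0.1, 0.1]
width: 0.485
grip_force: 0.0
```

Call:
{"op": "step_arm", "data": {
  "commands": [
    [[0, 0, 0, 0], [0, 0, 0, 0], [0, 0, 0, 0], [0, 0, 0, 0], [0, 0, 0, 0]]
  ],
  "gripper": 15
}}

```text
time: 13.7
eef_pos: [0.4713, -0.2513, 0.106]
ee_rot: [[-0.999, -0.042, 0.001], [-0.042, 0.999, -0.001], [-0.001, -0.001, -1.0]]
ft_force: [-0.2, -0.3, 5.3]
width: 0.264
grip_force: 29.7
```

Call:
{"op": "step_arm", "data": {
  "commands": [
    [[0, 0, 5, 0], [0, 0, 10, 0], [0, 0, 20, 0], [0, 0, 25, 0], [0, 0, 30, 0], [0, 0, 30, 0], [0, 0, 20, 0], [0, 0, 10, 0], [0, 0, 0, 0]]
  ]
}}

```text
time: 14.6
eef_pos: [0.4714, -0.2512, 0.2567]
ee_rot: [[-0.999, -0.042, 0.001], [-0.042, 0.999, -0.001], [-0.001, -0.001, -1.0]]
ft_force: [-0.7, -0.7, -0.9]
width: 0.267
grip_force: 29.6
```

Call:
{"op": "step_arm", "data": {
  "commands": [
    [[0, 10, 0, 0], [0.5, 20, 0, 0], [0.7, 27, 0, 0], [0.7, 30, 0, 0], [0.7, 30, 0, 0], [0.7, 30, 0, 0], [0.7, 30, 0, 0], [0.7, 30, 0, 0], [0.7, 30, 0, 0], [0.7, 30, 0, 0], [0.7, 30, 0, 0], [0.7, 30, 0, 0], [0.7, 30, 0, 0], [0.7, 20, 0, 0], [0.7, 15, 0, 0], [0.6, 10, 0, 0], [0.5, 0, 0, 0], [0, 0, 0, 0]]
  ]
}}

```text
time: 16.4
eef_pos: [0.4815, 0.1508, 0.2552]
ee_rot: [[-0.999, -0.042, -0.001], [-0.042, 0.999, -0.0], [0.001, -0.0, -1.0]]
ft_force: [1.0, -0.5, -0.8]
width: 0.267
grip_force: 29.6
```

Run:
```python
from h import *
s=snap("side","s4.png");t=snap("top","t4.png");st=read_state();print(st["eef_pos"],st["ft_force"])
r=lambda im,x,y,w,h:cv2.resize(im[y:y+h,x:x+w,::-1],(400,480),interpolation=cv2.INTER_CUBIC)
cv2.imwrite("pics/m4.png",np.hstack([r(s,230,110,125,150),r(t,230,170,125,150)]))
p=st["eef_pos"];print(proj("side",(p[0],p[1],.2)))
for y0 in range(165,215,8):
    u=np.argwhere(s[y0,260:315].min(1)>110)[:,0]+260;print(y0,u)
```

```text
[0.48165967 0.15040165 0.25542489] [ 0.09956301 -0.27764254 -0.8995709 ]
[291.38743887 188.08894186]
165 [302]
173 [289 296 297]
181 [262 263 264 265 266 267 268 269 270 271 272 285 286 287 288 289 290 291
 292 293 294 295 296 297 298]
189 [260 261 262 263 264 265 266 267 268 269 270 271 285 286 287 288 289 290
 291 292 293 294 295 296 297 298 301]
197 [280 285 286 287 288 289 290 291 292 293 294 295 296 297 298 305 306 307]
205 [276 277 278 280 281 282 283 284 288 289 290 291 292 293 294 295 296 302
 303 308 309 310 311 312 313]
213 [278 279 280 281 282 283 284 285 286 287 288 289 290 291 292 293 294 295
 296 297 305 306 307 308 309 310 311]
```

View pics/m4.png

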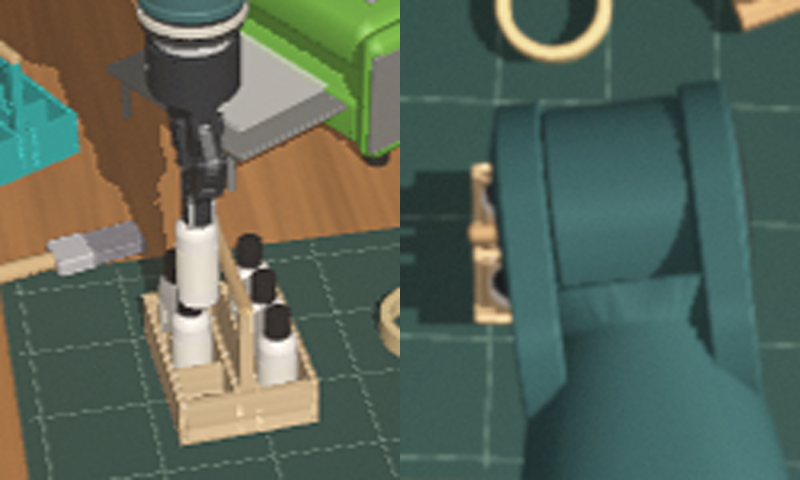

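The side crop shows the first bottle seated in its pocket, with its cap just behind the held bottle, and the caddy hasn't moved. Bottle B is centred in the grip (column 291.5), so I'll lower it.

Call:
{"op": "step_arm", "data": {
  "commands": [
    [[0.5, 0, -10, 0], [0, 0, -20, 0], [0, 0, -25, 0], [0, 0, -20, 0], [0, 0, -10, 0], [0, 0, -10, 0], [0, 0, -10, 0], [0, 0, -10, 0], [0, 0, -10, 0], [0, 0, -8, 0], [0, 0, 0, 0]]
  ]
}}

```text
time: 17.6
eef_pos: [0.4818, 0.1509, 0.1216]
ee_rot: [[-0.999, -0.042, -0.001], [-0.042, 0.999, -0.0], [0.001, -0.0, -1.0]]
ft_force: [-0.2, -0.4, -0.7]
width: 0.27
grip_force: 29.6
```

Call:
{"op": "step_arm", "data": {
  "commands": [
    [[0, 0, -4, 0], [0, 0, -3, 0], [0, 0, -2, 0], [0, 0, 0, 0], [0, 0, 0, 0]]
  ]
}}

```text
time: 18.1
eef_pos: [0.4823, 0.151, 0.1137]
ee_rot: [[-0.999, -0.042, 0.0], [-0.042, 0.999, 0.0], [-0.0, 0.0, -1.0]]
ft_force: [0.5, 0.0, -1.0]
width: 0.27
grip_force: 29.6
```

Call:
{"op": "step_arm", "data": {
  "commands": [
    [[0, 0, -1, 0], [0, 0, -1, 0], [0, 0, 0, 0], [0, 0, 0, 0]]
  ]
}}

```text
time: 18.5
eef_pos: [0.4822, 0.151, 0.1116]
ee_rot: [[-0.999, -0.042, -0.0], [-0.042, 0.999, -0.0], [0.0, -0.0, -1.0]]
ft_force: [-1.3, -0.4, -0.5]
width: 0.27
grip_force: 29.6
```

Call:
{"op": "step_arm", "data": {
  "commands": [
    [[0, 0, -0.7, 0], [0, 0, 0, 0], [0, 0, 0, 0]]
  ]
}}

```text
time: 18.8
eef_pos: [0.4824, 0.151, 0.1111]
ee_rot: [[-0.999, -0.042, 0.0], [-0.042, 0.999, 0.0], [-0.0, 0.0, -1.0]]
ft_force: [-0.2, -0.8, 3.6]
width: 0.268
grip_force: 29.9
```

Call:
{"op": "step_arm", "data": {
  "commands": [
    [[0, 0, 0, 0], [0, 0, 0, 0], [0, 0, 0, 0], [0, 0, 4, 0], [0, 0, 10, 0], [0, 0, 20, 0], [0, 0, 30, 0], [0, 0, 35, 0], [0, 0, 35, 0]]
  ],
  "gripper": 42
}}

```text
time: 19.7
eef_pos: [0.4819, 0.151, 0.2471]
ee_rot: [[-0.999, -0.042, 0.0], [-0.042, 0.999, 0.0], [-0.0, 0.0, -1.0]]
ft_force: [-0.0, 0.3, -0.6]
width: 0.419
grip_force: 0.0
```

Call:
{"op": "step_arm", "data": {
  "commands": [
    [[2.7, 4.5, 0, 7.5], [2.7, 4.5, 0, 7.5], [2.7, 4.5, 0, 7.5], [2.7, 4.5, 0, 7.5], [2.7, 4.5, 0, 7.5], [2.7, 4.5, 0, 7.5], [2.7, 4.5, 0, 7.5], [2.7, 4.5, 0, 7.5], [2.7, 4.5, 0, 7.5], [2.7, 4.5, 0, 7.5], [2.7, 4.5, 0, 7.5], [2.7, 4.5, 0, 7.5], [0, 0, 0, 0], [0, 0, 0, 0]]
  ],
  "gripper": 60
}}

```text
time: 21.1
eef_pos: [0.5145, 0.2049, 0.2453]
ee_rot: [[0.038, -0.999, 0.0], [-0.999, -0.038, 0.0], [-0.0, -0.0, -1.0]]
ft_force: [0.0, -0.6, -0.4]
width: 0.602
grip_force: 0.0
```

Run:
```python
from h import *
s=snap("side","s5.png");st=read_state();print(st["eef_pos"],st["ee_rot"][:2])
c=np.cos(np.radians(2.5));sn=np.sin(np.radians(2.5))
im=s[110:260,230:355,::-1].copy();im=cv2.resize(im,(640,768)[:2],interpolation=cv2.INTER_CUBIC)
k=640/125
im=cv2.resize(im[230:],(640,538))
for cx,col in((.512,(0,0,255)),(.5145,(255,0,0))):
    P=[proj("side",(cx-sn*y,.204+c*y,.139)) for y in(-.063,-.03,.0,.03,.063)]
    for p in P: cv2.circle(im,(int((p[0]-229.5)*k),int((p[1]-109.5)*k-230)),3,col,-1)
cv2.imwrite("pics/m5.png",im)
```

```text
[0.51450404 0.20483232 0.24524635] [[ 3.80180785e-02 -9.99277029e-01  2.10264772e-04]
 [-9.99277052e-01 -3.80180789e-02  1.90120727e-06]]
```

View pics/m5.png

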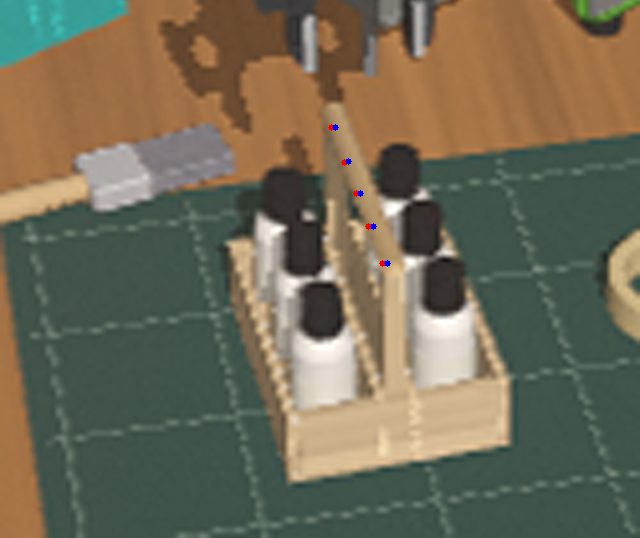

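The picture shows all six bottles upright in the caddy. The predicted bar axis lies on the handle, whose middle is near crop pixel (358,193), directly below the fingers. I'll lower and grip.

Call:
{"op": "step_arm", "data": {
  "commands": [
    [[0, 0, -15, 0], [0, 0, -20, 0], [0, 0, -20, 0], [0, 0, -20, 0], [0, 0, -15, 0], [0, 0, -10, 0], [0, 0, -5, 0], [0, 0, 0, 0], [0, 0, 0, 0]]
  ]
}}

```text
time: 22.05
eef_pos: [0.5149, 0.205, 0.1405]
ee_rot: [[0.041, -0.999, 0.001], [-0.999, -0.041, 0.0], [-0.0, -0.001, -1.0]]
ft_force: [-0.7, -1.1, 0.5]
width: 0.6
grip_force: 0.0
```

Call:
{"op": "step_arm", "data": {
  "commands": [
    [[0, 0, 0, 0], [0, 0, 0, 0], [0, 0, 0, 0], [0, 0, 0, 0], [0, 0, 0, 0], [0, 0, 0, 0], [0, 0, 0, 0]]
  ],
  "gripper": 4,
  "grip_force": 80
}}

```text
time: 22.75
eef_pos: [0.5149, 0.205, 0.1404]
ee_rot: [[0.042, -0.999, 0.001], [-0.999, -0.042, 0.0], [-0.0, -0.001, -1.0]]
ft_force: [-1.0, 0.0, 4.8]
width: 0.131
grip_force: 78.0
```

Call:
{"op": "step_arm", "data": {
  "commands": [
    [[0, 0, 1, 0], [0, 0, 2, 0], [0, 0, 3, 0], [0, 0, 4, 0], [0, 0, 4, 0], [0, 0, 4, 0], [0, 0, 2, 0], [0, 0, 0, 0], [0, 0, 0, 0], [0, 0, 0, 0]]
  ],
  "grip_force": 100
}}

```text
time: 23.75
eef_pos: [0.5145, 0.205, 0.1597]
ee_rot: [[0.042, -0.999, -0.0], [-0.999, -0.042, -0.0], [0.0, 0.0, -1.0]]
ft_force: [0.3, 0.7, -7.2]
width: 0.127
grip_force: 97.6
```

Run:
```python
from h import *
st=read_state();print(st["eef_pos"],st["ft_force"],st["moment"])
```

```text
[0.51453876 0.20495264 0.15970042] [ 0.26779128  0.6941929  -7.18996503] [-0.03204135  0.02912534 -0.02259439]
```

Full weight (7.2 N) is held and the moments are small. I'll raise it to about 100 mm clear.

Call:
{"op": "step_arm", "data": {
  "commands": [
    [[0, 0, 3, 0], [0, 0, 6, 0], [0, 0, 8, 0], [0, 0, 10, 0], [0, 0, 12, 0], [0, 0, 12, 0], [0, 0, 10, 0], [0, 0, 9, 0], [0, 0, 6, 0], [0, 0, 3, 0], [0, 0, 2, 0], [0, 0, 0, 0], [0, 0, 0, 0], [0, 0, 0, 0], [0, 0, 0, 0], [0, 0, 0, 0], [0, 0, 0, 0]]
  ]
}}

```text
time: 25.45
eef_pos: [0.5146, 0.205, 0.2408]
ee_rot: [[0.042, -0.999, -0.0], [-0.999, -0.042, -0.0], [0.0, 0.0, -1.0]]
ft_force: [1.0, 0.2, -7.9]
width: 0.128
grip_force: 97.7
```

Run:
```python
from h import *
s=snap("side","s6.png");st=read_state();print(st["eef_pos"],st["ft_force"],st["moment"])
cv2.imwrite("pics/m6.png",cv2.resize(s[90:280,220:410,::-1],(570,570),interpolation=cv2.INTER_CUBIC))
```

```text
[0.51461674 0.20496355 0.24086052] [ 0.93821999  0.23911771 -7.57034848] [-0.0260461  -0.03744045  0.03849495]
```

View pics/m6.png

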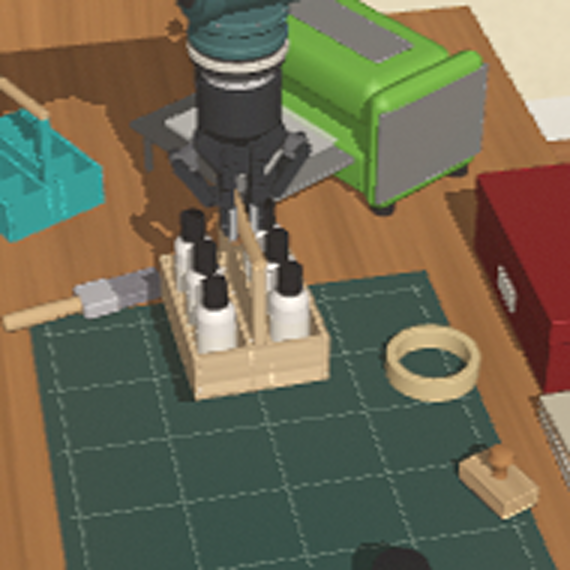

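The picture shows the caddy hanging level in the gripper (about pixel (245,300)), all six bottles upright and the other things in place. I'll hand it in.

```bash
python3 -c "from rig import close_job;print(close_job())"
```

```text
the job is handed in; nothing more can be done
None
```

Both spare bottles are in the empty pockets, and the job was handed in at about 25 s with the full caddy held by its handle, level and still, about 10 cm above the desk.

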